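# Line up the refill bottles by size on the display board

### The job

Line up the four blue refill bottles on the white board in order of size: one on each round sticker, the smallest on the sticker next to the green end block and the largest on the one farthest from it. Each must stand upright, centred on its sticker to within about a centimetre, and no bottle may be knocked over on the way.

Things in the scene. Friction and masses are not known exactly. Their poses are not given: they have to be found in the camera images.
- bottle_white_cap: the smallest of four closed, upright, round blue plastic refill bottles, with a white screw cap: body 44 mm across, 85 mm tall in all, about 100 g (varies). The cap is 30 mm across and takes the top 26 mm; below it a 24 mm neck, 10 mm long, then sloping shoulders. Origin: centre of the underside; z up its axis. Starts standing on the table, clear of the board.
- bottle_yellow_cap: the second smallest of four closed, upright, round blue plastic refill bottles, with a yellow screw cap: body 50 mm across, 110 mm tall in all, about 150 g (varies). The cap is 30 mm across and takes the top 26 mm; below it a 24 mm neck, 10 mm long, then sloping shoulders. Origin: centre of the underside; z up its axis. Starts standing on the table, clear of the board.
- bottle_red_cap: the second largest of four closed, upright, round blue plastic refill bottles, with a red screw cap: body 56 mm across, 135 mm tall in all, about 220 g (varies). The cap is 30 mm across and takes the top 26 mm; below it a 24 mm neck, 10 mm long, then sloping shoulders. Origin: centre of the underside; z up its axis. Starts standing on the table, clear of the board.
- bottle_black_cap: the largest of four closed, upright, round blue plastic refill bottles, with a black screw cap: body 62 mm across, 160 mm tall in all, about 300 g (varies). The cap is 30 mm across and takes the top 26 mm; below it a 24 mm neck, 10 mm long, then sloping shoulders. Origin: centre of the underside; z up its axis. Starts standing on the table, clear of the board.
- mark_a: one of the two outermost of four round cream stickers with an orange rim and centre dot, 72 mm across, flat (about 1 mm, it does not change the height at which things stand), on a fixed white board whose top is 10 mm above the table. The stickers lie in a slightly uneven row, about 92 mm apart, in the sequence mark_a, mark_b, mark_c, mark_d. Origin: centre of the sticker, on the board's top. The board is 110 x 470 mm and its place and angle vary.
- mark_b: one of the two inner of four round cream stickers with an orange rim and centre dot, 72 mm across, flat (about 1 mm, it does not change the height at which things stand), on a fixed white board whose top is 10 mm above the table. The stickers lie in a slightly uneven row, about 92 mm apart, in the sequence mark_a, mark_b, mark_c, mark_d. Origin: centre of the sticker, on the board's top. The board is 110 x 470 mm and its place and angle vary.
- mark_c: one of the two inner of four round cream stickers with an orange rim and centre dot, 72 mm across, flat (about 1 mm, it does not change the height at which things stand), on a fixed white board whose top is 10 mm above the table. The stickers lie in a slightly uneven row, about 92 mm apart, in the sequence mark_a, mark_b, mark_c, mark_d. Origin: centre of the sticker, on the board's top. The board is 110 x 470 mm and its place and angle vary.
- mark_d: one of the two outermost of four round cream stickers with an orange rim and centre dot, 72 mm across, flat (about 1 mm, it does not change the height at which things stand), on a fixed white board whose top is 10 mm above the table. The stickers lie in a slightly uneven row, about 92 mm apart, in the sequence mark_a, mark_b, mark_c, mark_d. Origin: centre of the sticker, on the board's top. The board is 110 x 470 mm and its place and angle vary.
- green_end: fixed green block, 90 mm across the board, 24 mm along it and 30 mm high, that closes one end of the board (a like grey block closes the other); it stands beyond mark_a or beyond mark_d, about 75 mm from that sticker's centre, from start to start. Origin: centre of its underside, on the board's top.
There are look-alikes about, which are no part of the job. Leave any pink look-alike of the bottle_red_cap alone. What is shaped like the bottle_yellow_cap but pink is not meant.

How it is judged:
By the outcome, as a careful person would: the job done as asked, in the order asked, and still so for the second after the job is handed in, with the robot touching nothing.
It also fails if it takes over 106 s, if anything falls off the work surface, if the arm or the gripper's body presses on something with over 40 N, if the wrist force passes 120 N, or if a joint passes its speed limit or range.

### The arm

A 7-joint arm with a two-finger parallel gripper is mounted at the origin on the work surface. World frame = base frame: x ahead of the robot, y to its left, z up, the work surface at z = 0. Lengths are in m, angles in rad, forces in N, time in s.
With the tool pointing down it reaches from about 0.425 to 1.025 m from the base axis. Payload 9.4 kg.
Tool frame: the origin (TCP) lies at the very end of the fingers, on their centre line; the grasp point (between the pads) lies manip.tcp_to_grasp behind it (manip.tcp_to_grasp is the distance from the TCP to the grasp point, in m); z points along the fingers, x is the direction in which the jaws open and shut, and the axes are right-handed (so a half turn about z gives the same grasp; the last joint's range is limited). The gripper opens to 93 mm and grips with 3 to 60 N. Pads are 15 mm wide; open, the fingers measure 128 mm over their backs; the gripper's body (75 mm by 188 mm) begins 65 mm behind the grasp point.
Start: joints at [-0.077, 0.599, -0.003, 1.599, 0.002, 0.943, -0.08], TCP at [0.725, -0, 0.219] pointing down, gripper open.
Joint ranges: [-2.57, 2.57], [-0.35, 1.97], [-1.29, 1.29], [0.11, 2.56], [-1.05, 4.19], [0.11, 1.86], [-2.63, 2.63]. Speed limits (rad/s): [2.22, 2.22, 3.01, 3.01, 3.14, 3.14, 3.14].

### API

Orientations are given as a unit quaternion [x, y, z, w].
In Python, from station import manip gives the robot as it stands. The module is installed in compiled form; this text tells all that it offers.
- The arm moves only by the tool drive_tool, never from a script. Its argument "commands" is one flat list of numbers, 7 for each row, row after row: the turn, a rotation vector about the tool's x, y, z in rad, then the shift along the tool's x, y, z in m, then the opening, from 0 (shut) to 1 (fully open). In form: [ax, ay, az, tx, ty, tz, grip, ax, ay, az, tx, ty, tz, grip, ...]. A call has 1 to 12 rows; each row shifts and turns the commanded pose from where the row before left it, along the tool's axes as they then stand; what a row does not reach is not made up. A row lasts 1/8 s, in which the tool goes at most 62.5 mm and 10.7 degrees, less where a joint would pass 70% of its speed; a pose out of reach is approached as far as the arm can. A call with a gripper value outside its range is refused whole. The fingers move at their own pace and stop on an object; the grip force is fixed at half the most. Time passes only in rows, so rows that do not move let the fingers close. It gives the time, the measured TCP pose, the force and the opening at its end, in the units of the state.
- manip.observe(): the state, without advancing time (a new reading comes with each control period).
- manip.grab_frame(name): name is "scene" or "side" or "wrist"; returns the picture (384x512x3 uint8, red, green, blue); there is no depth.
- manip.camera_params(name): a dict with "K" (3x3 intrinsics, pixels), "k1" (the pictures are not rectified: a ray, as slopes to the right and down, at radius r is drawn at 1 + k1 r^2 times it, then the intrinsics apply), "R" (3x3) and "t" (3): a world point X has camera coordinates R X + t. Camera axes: x right, y down, z forward; pixel columns grow to the right and rows downward; lengths in m; the calibration is good to about 2 mm. A picture is of the moment at which its call begins: read the wrist's pose just before it. camera_params takes no time and is no camera call; for the wrist camera it gives the pose at the moment of the call.
- manip.job_done(): hands the job in, once; it reports no verdict.
Trained networks look in the newest picture that a camera, given by its name, has taken for a name from the list of things; names that differ only in an ending like _2 or _b are one class to them, and where a whole thing is asked for, a point or a joint stands for the part that bears it (a point fixed in the world has none). Each returns a list of dicts, best first, with "confidence" (0 to 1); they miss things now and then, are a little off and sometimes report something else, mostly with a low value. They report only what shows in the picture. A call takes as long as a camera call. They do not tell look-alikes from the thing itself.
- manip.recognise(camera, label): "point" ([row, column] in pixels, amid what is visible of it).
- manip.trace(camera, label): "mask" (384x512 bool, what is visible of it) and "point" ([row, column] in pixels, amid what is visible of it).
- manip.mark_of(camera, label): "point" ([row, column] in pixels: a listed point, or the origin of a listed thing).
The state is a dict: "time_s": time; "qpos": joint angles; "joint_velocities": joint speeds; "joint_efforts": joint torques, N m; "tool_pos": TCP position; "tool_rot": TCP orientation; "force": force on the tool from outside, world axes, zero at the start; "ft_torque": the same for the moment, N m; "opening": finger opening in m.
Only numpy, scipy, OpenCV 4.12 (cv2) and the standard library are available. Lean on these libraries where they do the work, as an engineer would, in place of code of your own. Each camera call takes 0.05 s, during which the arm holds its last target.

## Working session

There is one attempt and no reset: what is moved stays moved. The work goes in short steps, Python scripts to look and compute and a tool call to move; the robot and the scene stay as the last step left them, time stands still between calls to the robot, and variables do not carry over. Pictures are saved under pics/ and viewed, and the job is handed in when it is done.

Besides the shell and the picture viewer there is one more tool, called after ">>>" as a command line: name --argument value ..., lists and objects as JSON in quotes. drive_tool: Moves the arm, as the interface text tells. Its arguments: {"type":"object","properties":{"commands":{"type":"array"}},"required":["commands"]}

```bash
mkdir -p pics
cat > h.py <<'E'
import numpy as np, cv2
from station import manip
def ray(cam,px,P=None):
    P=P or manip.camera_params(cam)
    K=np.array(P["K"]);k1=P["k1"];R=np.array(P["R"]);t=np.array(P["t"])
    u=(px[1]-K[0,2])/K[0,0];v=(px[0]-K[1,2])/K[1,1]
    a,b=u,v
    for _ in range(30):
        s=1+k1*(a*a+b*b);a,b=u/s,v/s
    d=R.T@np.array([a,b,1.]);return -R.T@t,d
def at_z(cam,px,z,P=None):
    o,d=ray(cam,px,P);return o+d*(z-o[2])/d[2]
def proj(cam,X,P=None):
    P=P or manip.camera_params(cam)
    K=np.array(P["K"]);c=np.array(P["R"])@np.array(X)+np.array(P["t"])
    a,b=c[0]/c[2],c[1]/c[2];s=1+P["k1"]*(a*a+b*b)
    return np.array([K[1,1]*b*s+K[1,2],K[0,0]*a*s+K[0,2]])
def save(cam,name):
    f=np.array(manip.grab_frame(cam));cv2.imwrite("pics/"+name,f[:,:,::-1]);return f
E
python3 - <<'E'
from h import *
np.set_printoptions(precision=4,suppress=True)
print(manip.observe(), manip.tcp_to_grasp)
for c in ["scene","side","wrist"]:
    save(c,c+"0.png")
    P=manip.camera_params(c);print(c,-np.array(P["R"]).T@np.array(P["t"]))
E
```

```text
{'time_s': 0.0, 'qpos': array([-0.0767,  0.6001, -0.0026,  1.6001,  0.0018,  0.9429, -0.0798]), 'joint_velocities': array([-0.0004,  0.0003, -0.0003, -0.0012,  0.0002, -0.0002, -0.0007]), 'joint_efforts': array([  0.0006, -76.5061,   1.498 , -25.2344,  -0.0524,   0.0169,
         0.0002]), 'tool_pos': array([ 0.7245, -0.    ,  0.2178]), 'tool_rot': array([ 1.    ,  0.    , -0.0008,  0.0001]), 'force': array([-0.0146, -0.092 , -0.5703]), 'ft_torque': array([-0.0397,  0.0009,  0.0459]), 'opening': 0.0929115739217274} 0.0188
scene [ 1.2354 -0.512   0.6637]
side [0.3653 0.9202 1.1038]
wrist [0.7252 0.0845 0.3832]
```

View pics/scene0.png

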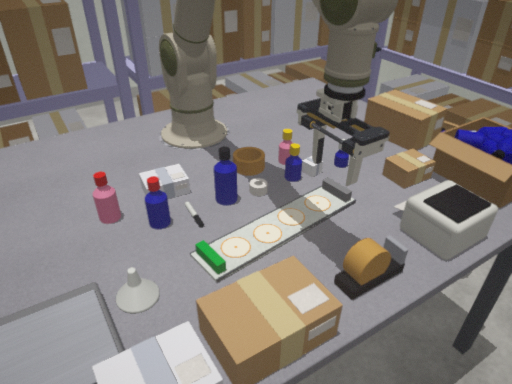

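View pics/side0.png

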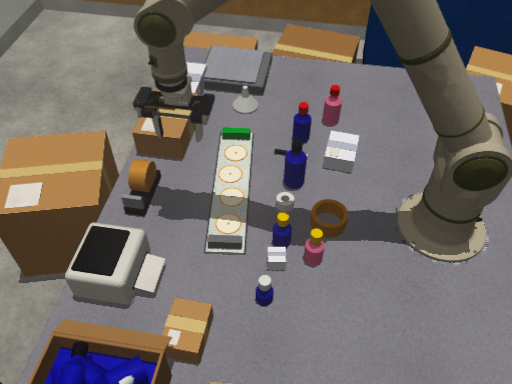

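View pics/wrist0.png

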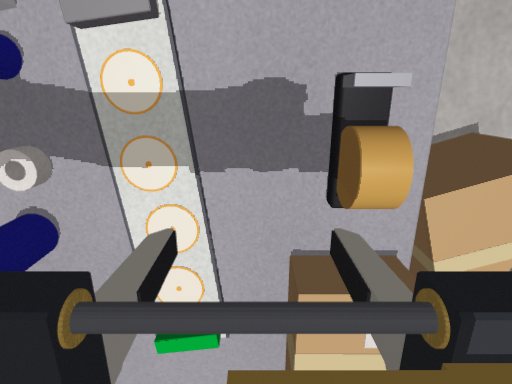

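Run:
```python
from h import *
np.set_printoptions(precision=4,suppress=True)
H={"bottle_white_cap":0,"bottle_yellow_cap":0,"bottle_red_cap":0,"bottle_black_cap":0,"mark_a":.01,"green_end":.01}
for c in ["scene","side"]:
    P=manip.camera_params(c)
    for l,z in H.items():
        for r in manip.mark_of(c,l):
            print(c,l,np.round(r["confidence"],2),np.round(r["point"]),at_z(c,r["point"],z,P))
```

```text
scene bottle_white_cap 0.81 [162. 340.] [0.4423 0.3135 0.    ]
scene bottle_yellow_cap 0.96 [176. 293.] [0.4263 0.1348 0.    ]
scene bottle_yellow_cap 0.82 [159. 289.] [0.3384 0.1851 0.    ]
scene bottle_red_cap 0.79 [223. 159.] [ 0.4296 -0.2958  0.    ]
scene bottle_red_cap 0.56 [217. 110.] [ 0.3355 -0.3965  0.    ]
scene bottle_black_cap 0.69 [199. 224.] [ 0.422  -0.0996  0.    ]
scene bottle_black_cap 0.32 [176. 291.] [0.4274 0.128  0.    ]
scene mark_a 0.89 [233. 267.] [ 0.6163 -0.0845  0.01  ]
scene mark_a 0.85 [203. 317.] [0.5828 0.1007 0.01  ]
scene mark_a 0.73 [250. 236.] [ 0.6296 -0.1803  0.01  ]
scene mark_a 0.58 [215. 288.] [0.5866 0.0009 0.01  ]
scene green_end 0.95 [261. 210.] [ 0.6309 -0.2491  0.01  ]
side bottle_white_cap 0.97 [298. 268.] [0.4381 0.3054 0.    ]
side bottle_yellow_cap 0.79 [243. 279.] [0.4336 0.1358 0.    ]
side bottle_yellow_cap 0.64 [257. 311.] [0.3443 0.1676 0.    ]
side bottle_red_cap 0.57 [138. 301.] [ 0.4205 -0.2908  0.    ]
side bottle_red_cap 0.57 [118. 330.] [ 0.3346 -0.4043  0.    ]
side bottle_black_cap 0.64 [185. 294.] [ 0.4194 -0.0779  0.    ]
side mark_a 0.96 [227. 228.] [0.5784 0.1142 0.01  ]
side mark_a 0.88 [174. 231.] [ 0.6106 -0.0809  0.01  ]
side mark_a 0.68 [198. 229.] [0.5978 0.011  0.01  ]
side green_end 0.61 [135. 233.] [ 0.6409 -0.2544  0.01  ]
```

The board runs roughly along y, and the green end is at negative y (side image, row 133, column 236). The blue targets, in side-image (row, column), are white (290,264), yellow (230,282), black (165,295) and red (125,302). The pink look-alikes are at (248,314) and (105,332). Next I'll refine positions from the saved pictures.

```bash
cat > ref.py <<'E'
from h import *
from scipy.optimize import least_squares
def rim_circle(img,cam,guess,P,r=0.036,z=0.0105):
    hsv=cv2.cvtColor(img,cv2.COLOR_BGR2HSV)
    m=(hsv[...,0]>8)&(hsv[...,0]<24)&(hsv[...,1]>130)
    pts=np.argwhere(m)
    W=np.array([at_z(cam,p,z,P)[:2] for p in pts])
    c=np.array(guess[:2],float)
    for band in (.014,.010,.006,.005):
        d=np.linalg.norm(W-c,axis=1);s=W[abs(d-r)<band]
        if len(s)<8:return None
        f=least_squares(lambda q:np.linalg.norm(s-q[:2],axis=1)-q[2],[*c,r-.001],loss='soft_l1',f_scale=.001)
        c=f.x[:2]
    dd=W[np.linalg.norm(W-c,axis=1)<.01]
    return c,f.x[2],len(s),dd.mean(0) if len(dd) else None
E
python3 - <<'E'
from ref import *
np.set_printoptions(precision=4,suppress=True)
G=[(.63,-.18),(.6135,-.083),(.592,.006),(.58,.107)]
for cam in ["scene","side","wrist"]:
    P=manip.camera_params(cam);img=cv2.imread(f"pics/{cam}0.png")
    for g in G: print(cam,g,rim_circle(img,cam,g,P))
# caps: triangulated masks
import cv2
B={"white":.085,"yellow":.110,"red":.135,"black":.160}
ap={"white":(.44,.31),"yellow":(.43,.135),"red":(.425,-.293),"black":(.42,-.085)}
for cam in ["scene","side"]:
    P=manip.camera_params(cam);img=cv2.imread(f"pics/{cam}0.png")
    S=[]
    for n,h in B.items():
        r,c=proj(cam,[*ap[n],h-.013],P).astype(int)
        cr=img[r-55:r+65,c-40:c+40]
        S.append(cv2.resize(cr,(200,300),interpolation=cv2.INTER_NEAREST) if cr.shape[1]==80 else np.zeros((300,200,3),np.uint8))
    cv2.imwrite(f"pics/crop_{cam}.png",np.hstack(S))
E
```

```text
scene (0.63, -0.18) None
scene (0.6135, -0.083) None
scene (0.592, 0.006) None
scene (0.58, 0.107) None
side (0.63, -0.18) (array([ 0.6173, -0.1749]), np.float64(0.03414229718317516), 17, array([ 0.6167, -0.177 ]))
side (0.6135, -0.083) (array([ 0.6156, -0.083 ]), np.float64(0.03459739140495605), 17, array([ 0.6152, -0.0851]))
side (0.592, 0.006) (array([0.5919, 0.0057]), np.float64(0.03417726852073388), 19, array([0.5924, 0.0052]))
side (0.58, 0.107) (array([0.582 , 0.1023]), np.float64(0.034373968047181694), 37, array([0.5829, 0.1011]))
wrist (0.63, -0.18) (array([ 0.6178, -0.1768]), np.float64(0.03460673445782072), 86, array([ 0.6177, -0.1773]))
wrist (0.6135, -0.083) (array([ 0.6159, -0.0848]), np.float64(0.034485695732126766), 166, array([ 0.6172, -0.0834]))
wrist (0.592, 0.006) (array([0.5932, 0.0043]), np.float64(0.03450762775074838), 270, array([0.593 , 0.0042]))
wrist (0.58, 0.107) (array([0.5832, 0.1009]), np.float64(0.03446727101244832), 362, array([0.583 , 0.1006]))
```

Run:
```python
import cv2,numpy as np
a=cv2.imread("pics/crop_scene.png");b=cv2.imread("pics/crop_side.png");cv2.imwrite("pics/crops.png",np.vstack([a,b]))
```

```text
(no output)
```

View pics/crops.png

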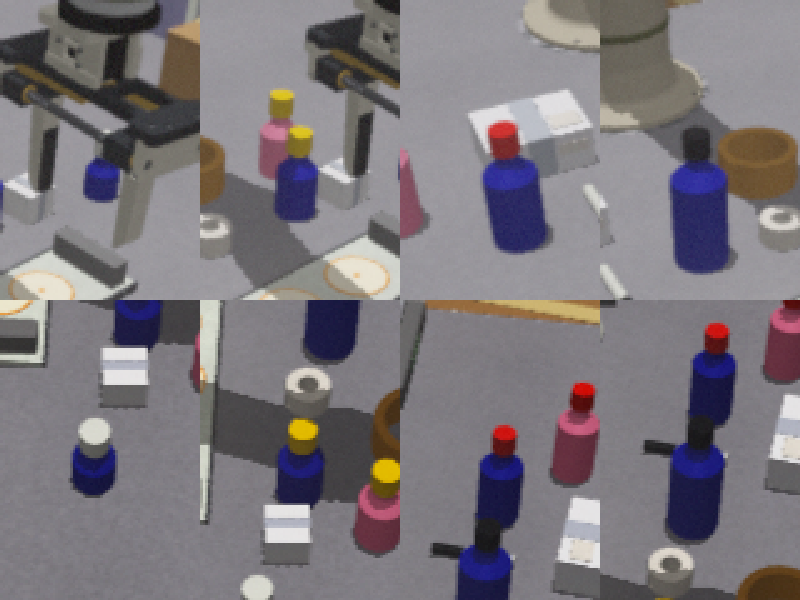

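```bash
cat > caps.py <<'E'
from h import *
B={"white":.085,"yellow":.110,"red":.135,"black":.160}
def cap_xy(img,cam,n,ap,P,zb=0.):
    h=B[n]+zb;hsv=cv2.cvtColor(img,cv2.COLOR_BGR2HSV).astype(int);H,S,V=hsv[...,0],hsv[...,1],hsv[...,2]
    m={"white":(S<40)&(V>140),"yellow":(H>20)&(H<32)&(S>150),"red":((H<8)|(H>172))&(S>180),"black":(V<70)&(S<110)}[n]
    # synthetic cap silhouette
    def sil(x,y):
        t=np.linspace(0,2*np.pi,40)
        p=np.array([proj(cam,[x+.015*np.cos(a),y+.015*np.sin(a),z],P)[::-1] for a in t for z in (h-.026,h)])
        M=np.zeros(img.shape[:2],np.uint8);cv2.fillConvexPoly(M,cv2.convexHull((p*16).round().astype(np.int32)),1,shift=4);return M>0
    x,y=ap
    for _ in range(8):
        s=sil(x,y);w=cv2.dilate(s.astype(np.uint8),np.ones((3,3)),iterations=4 if _<3 else 2)>0
        k=m&w
        if k.sum()<10:return None
        dc=np.argwhere(k).mean(0)-np.argwhere(s).mean(0)
        q=proj(cam,[x,y,h-.013],P)+dc
        X=at_z(cam,q,h-.013,P);x,y=X[:2]
    return np.array([x,y]),k.sum(),s.sum(),(k&s).sum()
E
python3 - <<'E'
from caps import *
np.set_printoptions(precision=4,suppress=True)
ap={"white":(.44,.31),"yellow":(.43,.135),"red":(.425,-.293),"black":(.42,-.085)}
for n in B:
  for cam in ["scene","side"]:
    P=manip.camera_params(cam);print(n,cam,cap_xy(cv2.imread(f"pics/{cam}0.png"),cam,n,ap[n],P))
E
```

```text
white scene (array([0.427 , 0.2808]), np.int64(155), np.int64(125), np.int64(85))
white side (array([0.449 , 0.2999]), np.int64(118), np.int64(209), np.int64(118))
yellow scene (array([0.431 , 0.1303]), np.int64(90), np.int64(141), np.int64(90))
yellow side (array([0.4299, 0.1292]), np.int64(144), np.int64(179), np.int64(144))
red scene (array([ 0.4104, -0.2891]), np.int64(45), np.int64(205), np.int64(45))
red side (array([ 0.4243, -0.2943]), np.int64(86), np.int64(137), np.int64(86))
black scene (array([ 0.4253, -0.0969]), np.int64(137), np.int64(182), np.int64(137))
black side (array([ 0.4225, -0.0958]), np.int64(129), np.int64(158), np.int64(127))
```

```bash
sed -i 's/(S<40)&(V>140)/(S<60)\&(V>115)/; s/(S>150),"red"/(S>110),"red"/; s/((H<8)|(H>172))&(S>180)/((H<9)|(H>168))\&(S>140)/; s/(V<70)&(S<110)/(V<80)\&(S<140)/' caps.py
python3 - <<'E'
from caps import *
np.set_printoptions(precision=4,suppress=True)
ap={"white":(.444,.302),"yellow":(.43,.13),"red":(.424,-.294),"black":(.423,-.096)}
for n in B:
  for cam in ["scene","side"]:
    P=manip.camera_params(cam);print(n,cam,cap_xy(cv2.imread(f"pics/{cam}0.png"),cam,n,ap[n],P))
E
```

```text
white scene (array([0.4363, 0.2716]), np.int64(191), np.int64(132), np.int64(117))
white side (array([0.4528, 0.29  ]), np.int64(280), np.int64(197), np.int64(190))
yellow scene (array([0.4313, 0.1305]), np.int64(101), np.int64(141), np.int64(101))
yellow side (array([0.4298, 0.1288]), np.int64(153), np.int64(180), np.int64(153))
red scene (array([ 0.4261, -0.2937]), np.int64(131), np.int64(203), np.int64(131))
red side (array([ 0.4243, -0.2941]), np.int64(100), np.int64(136), np.int64(100))
black scene (array([ 0.4261, -0.0969]), np.int64(153), np.int64(182), np.int64(153))
black side (array([ 0.4226, -0.0968]), np.int64(141), np.int64(158), np.int64(135))
```

>>> drive_tool --commands '[0,0,0,-0.0344,-0.0269,0,1,0,0,0,-0.0344,-0.0269,0,1,0,0,0,-0.0344,-0.0269,0,1,0,0,0,-0.0344,-0.0269,0,1,0,0,0,-0.0344,-0.0269,0,1,0,0,0,-0.0344,-0.0269,0,1,0,0,0,-0.0344,-0.0269,0,1,0,0,0,-0.0344,-0.0269,0,1,0,0,0,0,0,0,1,0,0,0,0,0,0,1]'

```text
time_s: 2.0
tool_pos: [0.4504, 0.2151, 0.2189]
tool_rot: [1.0, 0.0, 0.0, -0.0]
force: [-0.4, 0.2, -0.1]
opening: 0.0928
```

Run:
```python
from caps import *
np.set_printoptions(precision=4,suppress=True)
s=manip.observe();print(s["tool_pos"],s["tool_rot"],s["qpos"])
P=manip.camera_params("wrist");f=save("wrist","w1.png")[:,:,::-1].copy()
print(cap_xy(f,"wrist","white",(.449,.30),P),proj("wrist",[.449,.30,.072],P))
print(manip.mark_of("wrist","bottle_white_cap"))
```

```text
[0.4504 0.2151 0.2189] [ 1.      0.      0.0005 -0.    ] [-0.5303  0.3306 -0.038   2.1068  0.0197  0.7038 -0.5812]
(array([0.4483, 0.3074]), np.int64(855), np.int64(902), np.int64(822)) [ 96.4919 251.6607]
[{'point': [90.3, 252.4], 'confidence': 0.81}]
```

View pics/w1.png

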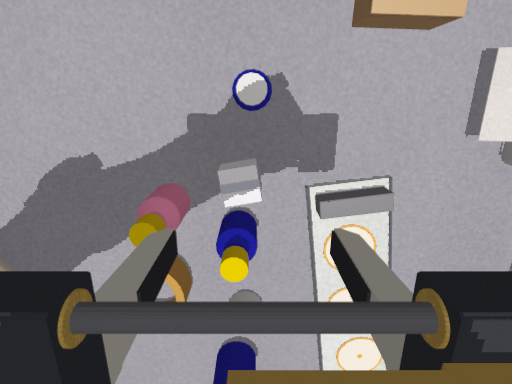

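>>> drive_tool --commands '[0,0,0,-0.0012,-0.0455,0,1,0,0,0,-0.0012,-0.0455,0,1,0,0,0,0,0,0,1,0,0,0,0,0,0.04,1,0,0,0,0,0,0.04,1,0,0,0,0,0,0.04,1,0,0,0,0,0,0.025,1,0,0,0,0,0,0,1]'

```text
time_s: 3.1
tool_pos: [0.4473, 0.304, 0.072]
tool_rot: [1.0, -0.001, -0.001, 0.002]
force: [-0.1, -0.1, -0.3]
opening: 0.093
```

Run:
```python
from caps import *
np.set_printoptions(precision=4,suppress=True)
s=manip.observe();print(s["tool_pos"],s["tool_rot"],s["force"])
P=manip.camera_params("wrist");f=save("wrist","w2.png")[:,:,::-1].copy()
print(cap_xy(f,"wrist","white",(.448,.306),P))
```

```text
[0.4473 0.304  0.072 ] [ 1.     -0.0009 -0.0013  0.0015] [-0.1439 -0.1277 -0.3238]
(array([0.4485, 0.302 ]), np.int64(3342), np.int64(2855), np.int64(2855))
```

View pics/w2.png

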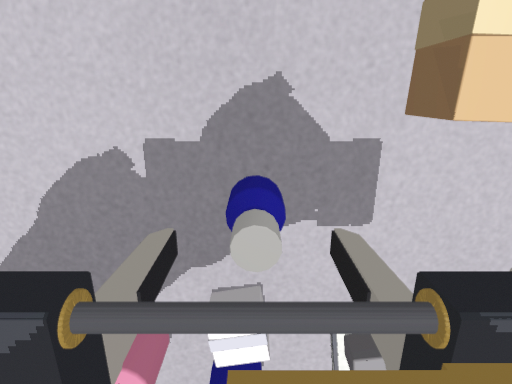

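The white cap at (245,256) is centred between the fingers. I'll lower the rest of the way and close.

>>> drive_tool --commands '[0,0,0,0,0,0.018,1,0,0,0,0,0,0,1,0,0,0,0,0,0,0,0,0,0,0,0,0,0,0,0,0,0,0,0,0,0,0,0,0,0,0,0,0,0,0,0,0,0,0]'

```text
time_s: 4.03
tool_pos: [0.4474, 0.3062, 0.0556]
tool_rot: [1.0, 0.0, -0.0, 0.0]
force: [-0.7, 0.6, 0.5]
opening: 0.0475
```

>>> drive_tool --commands '[0,0,0,0,0,0,0,0,0,0,0,0,0,0,0,0,0,0,0,0,0,0,0,0,0,0,0,0]'

```text
time_s: 4.53
tool_pos: [0.4473, 0.3061, 0.0555]
tool_rot: [1.0, 0.0, -0.0, 0.0]
force: [-0.3, 0.2, -0.3]
opening: 0.0297
```

Run:
```python
from caps import *
np.set_printoptions(precision=4,suppress=True)
s=manip.observe();print(s["tool_pos"],s["tool_rot"],s["force"],s["opening"])
P=manip.camera_params("wrist");f=save("wrist","w3.png")
for n in ["bottle_white_cap"]: print(manip.mark_of("wrist",n))
```

```text
[0.4473 0.3061 0.0555] [ 1.      0.     -0.0001  0.0001] [-0.304   0.1618 -0.3495] 0.029696168223986883
[{'point': [209.8, 252.1], 'confidence': 0.79}]
```

View pics/w3.png

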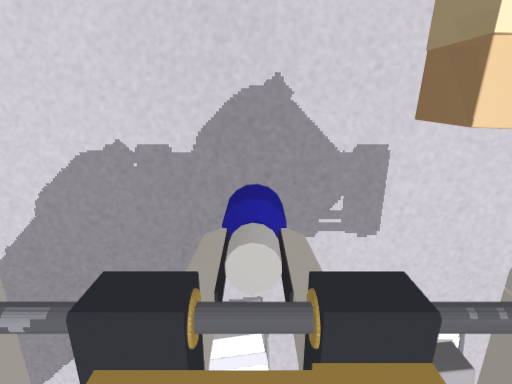

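```bash
cat > off.py <<'E'
# fit held bottle offset from TCP: render silhouette of blue body vs blue mask in wrist img
import sys
from h import *
def body(img,P,D,hb,x,y,zb,cam="wrist"):
    hsv=cv2.cvtColor(img,cv2.COLOR_BGR2HSV).astype(int)
    m=(hsv[...,0]>110)&(hsv[...,0]<130)&(hsv[...,1]>150)
    t=np.linspace(0,2*np.pi,60)
    def sil(x,y):
        p=np.array([proj(cam,[x+D/2*np.cos(a),y+D/2*np.sin(a),z],P)[::-1] for a in t for z in (zb,zb+hb)])
        M=np.zeros(img.shape[:2],np.uint8);cv2.fillConvexPoly(M,cv2.convexHull((p*16).round().astype(np.int32)),1,shift=4);return M>0
    # visible blue outline is top rows + left/right; match top edge row and columns at image
    s=sil(x,y);pm=np.argwhere(m&(cv2.dilate(s.astype(np.uint8),np.ones((3,3)),iterations=12)>0));ps=np.argwhere(s)
    return pm[:,0].min(),ps[:,0].min(),(pm[:,1].min()+pm[:,1].max())/2,(ps[:,1].min()+ps[:,1].max())/2
E
python3 - <<'E'
from off import *
P=manip.camera_params("wrist");f=cv2.imread("pics/w3.png")
for y in (.300,.303,.306,.309): print(y,body(f,P,.044,.035,.4473,y,0))
print(at_z("wrist",(209.8,252.1),0,P))
E
```

```text
0.3 (np.int64(185), np.int64(191), np.float64(253.5), np.float64(253.0))
0.303 (np.int64(185), np.int64(188), np.float64(253.5), np.float64(253.0))
0.306 (np.int64(185), np.int64(184), np.float64(253.5), np.float64(253.0))
0.309 (np.int64(185), np.int64(180), np.float64(253.5), np.float64(253.0))
[0.44656986 0.30693643 0.        ]
```

>>> drive_tool --commands '[0,0,0,0,0,-0.03,0,0,0,0,0,0,-0.05,0,0,0,0,0,0,-0.06,0,0,0,0,0.017,0.0482,0,0,0,0,0,0.017,0.0482,0,0,0,0,0,0.017,0.0482,0,0,0,0,0,0.017,0.0482,0,0,0,0,0,0.017,0.0482,0,0,0,0,0,0.017,0.0482,0,0,0,0,0,0.017,0.0482,0,0,0,0,0,0.017,0.0482,0,0,0,0,0,0.017,0.0482,0,0]'

```text
time_s: 6.12
tool_pos: [0.6006, -0.1292, 0.1956]
tool_rot: [1.0, 0.0, -0.0, -0.0]
force: [0.1, 1.0, -0.4]
opening: 0.0297
```

>>> drive_tool --commands '[0,0,0,0.017,0.0482,0,0,0,0,0,0,0,0,0,0,0,0,0,0,0,0,0,0,0,0,0,0,0]'

```text
time_s: 6.62
tool_pos: [0.6172, -0.1742, 0.1956]
tool_rot: [1.0, 0.001, -0.0, -0.0]
force: [1.0, 0.2, -1.4]
opening: 0.0296
```

Run:
```python
from caps import *
np.set_printoptions(precision=4,suppress=True)
s=manip.observe();print(s["tool_pos"],s["tool_rot"],s["force"],s["opening"])
save("wrist","w4.png");save("scene","s4.png")
a=np.hstack([cv2.imread("pics/w4.png"),cv2.imread("pics/s4.png")]);cv2.imwrite("pics/c4.png",cv2.resize(a,(800,300)))
```

```text
[ 0.6172 -0.1742  0.1956] [ 1.      0.001  -0.0002 -0.0003] [ 0.9695  0.2002 -1.4256] 0.029552944642198674
```

View pics/c4.png

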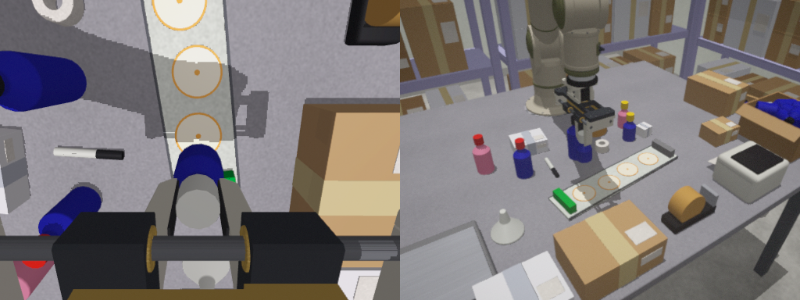

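Run:
```python
from h import *
np.set_printoptions(precision=3,suppress=True)
P=manip.camera_params("wrist")
for rc in [(240,290),(180,296),(105,305)]:
    print("base",at_z("wrist",(rc[0]*1.28,rc[1]*1.28),0,P))
for c in [(108,313),(182,307)]:
    for z in (.08,.1,.12): print("top",z,at_z("wrist",(c[0]*1.28,c[1]*1.28),z,P))
P=manip.camera_params("scene")
for z in (.06,.08,.1,.12): print("scene top corner",z,at_z("scene",(305,201),z,P), at_z("scene",(263,301),z,P))
print("scene base corner",at_z("scene",(352,214),0,P))
```

```text
base [ 0.785 -0.373 -0.   ]
base [ 0.781 -0.255  0.   ]
base [ 0.779 -0.132  0.   ]
top 0.08 [ 0.753 -0.126  0.08 ]
top 0.1 [ 0.743 -0.123  0.1  ]
top 0.12 [ 0.734 -0.121  0.12 ]
top 0.08 [ 0.759 -0.221  0.08 ]
top 0.1 [ 0.749 -0.212  0.1  ]
top 0.12 [ 0.739 -0.202  0.12 ]
scene top corner 0.06 [ 0.771 -0.336  0.06 ] [ 0.782 -0.11   0.06 ]
scene top corner 0.08 [ 0.786 -0.342  0.08 ] [ 0.797 -0.123  0.08 ]
scene top corner 0.1 [ 0.801 -0.348  0.1  ] [ 0.812 -0.136  0.1  ]
scene top corner 0.12 [ 0.817 -0.354  0.12 ] [ 0.827 -0.15   0.12 ]
scene base corner [ 0.835 -0.346  0.   ]
```

>>> drive_tool --commands '[0,0,0,0,0.001,0.04,0,0,0,0,0,0,0.04,0,0,0,0,0,0,0.03,0,0,0,0,0,0,0.014,0,0,0,0,0,0,0,0,0,0,0,0,0,0,0]'

```text
time_s: 7.48
tool_pos: [0.6182, -0.1769, 0.0728]
tool_rot: [1.0, 0.0, 0.001, 0.0]
force: [0.1, 0.1, -0.6]
opening: 0.0296
```

>>> drive_tool --commands '[0,0,0,0,0,0.004,0,0,0,0,0,0,0.0025,0,0,0,0,0,0,0,0]'

```text
time_s: 7.85
tool_pos: [0.6177, -0.1769, 0.0655]
tool_rot: [1.0, -0.0, 0.0, 0.0]
force: [-0.8, 0.0, 2.0]
opening: 0.0295
```

Contact, about 2 N. I'll open to ~60 mm, then rise.

>>> drive_tool --commands '[0,0,0,0,0,0,0.5,0,0,0,0,0,0,0.7,0,0,0,0,0,0,0.7,0,0,0,0,0,0,0.7,0,0,0,0,0,-0.02,0.7,0,0,0,0,0,-0.05,0.7,0,0,0,0,0,-0.06,0.7,0,0,0,0,0,0,0.7]'

```text
time_s: 8.85
tool_pos: [0.6201, -0.1776, 0.2015]
tool_rot: [1.0, -0.0, 0.005, 0.001]
force: [-1.6, 0.5, 0.7]
opening: 0.065
```

Run:
```python
from caps import *
from off import body
np.set_printoptions(precision=4,suppress=True)
s=manip.observe();print(s["tool_pos"],s["tool_rot"],s["force"],s["opening"])
P=manip.camera_params("wrist");f=save("wrist","w5.png")[:,:,::-1].copy()
print(cap_xy(f,"wrist","white",(.6177,-.177),P,.01))
print(body(f,P,.044,.035,.6177,-.177,.01))
for c in ["wrist"]:
    r=manip.mark_of(c,"bottle_white_cap");print([ (q["confidence"],at_z(c,q["point"],.01,P)) for q in r])
```

```text
[ 0.6201 -0.1776  0.2015] [ 1.     -0.0002  0.0047  0.001 ] [-1.5781  0.4854  0.7497] 0.06500986203692023
(array([ 0.6189, -0.1862]), np.int64(1277), np.int64(1001), np.int64(1000))
(np.int64(152), np.int64(151), np.float64(250.5), np.float64(250.0))
[(0.82, array([ 0.6193, -0.1784,  0.01  ]))]
```

View pics/w5.png

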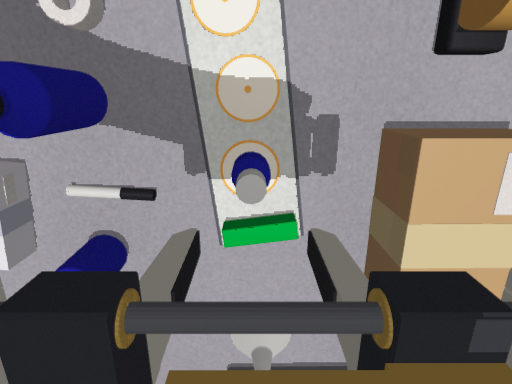

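>>> drive_tool --commands '[0,0,0,-0.0237,-0.0354,0,0.8,0,0,0,-0.0237,-0.0354,0,0.8,0,0,0,-0.0237,-0.0354,0,0.8,0,0,0,-0.0237,-0.0354,0,0.8,0,0,0,-0.0237,-0.0354,0,0.8,0,0,0,-0.0237,-0.0354,0,0.8,0,0,0,-0.0237,-0.0354,0,0.8,0,0,0,-0.0237,-0.0354,0,0.8,0,0,0,0,0,0,0.8,0,0,0,0,0,0,0.8,0,0,0,0,0,0,0.8]'

```text
time_s: 10.32
tool_pos: [0.4282, 0.1054, 0.1948]
tool_rot: [1.0, -0.001, -0.0, 0.0]
force: [0.4, -0.0, 1.7]
opening: 0.0747
```

Run:
```python
from caps import *
from off import body
np.set_printoptions(precision=4,suppress=True)
s=manip.observe();print(s["tool_pos"],s["tool_rot"],s["force"],s["opening"])
P=manip.camera_params("wrist");f=save("wrist","w6.png")[:,:,::-1].copy()
print(cap_xy(f,"wrist","yellow",(.4305,.1297),P,0))
for y in (.127,.13,.133):print(body(f,P,.05,.055,.4305,y,0))
r=manip.mark_of("wrist","bottle_yellow_cap");print([ (q["confidence"],at_z("wrist",q["point"],0,P)) for q in r])
P=manip.camera_params("scene");f=save("scene","s6.png")[:,:,::-1].copy()
r=manip.mark_of("scene","bottle_white_cap");print([ (q["confidence"],at_z("scene",q["point"],.01,P)) for q in r])
```

```text
[0.4282 0.1054 0.1948] [ 1.     -0.0009 -0.0002  0.0003] [ 0.3712 -0.0253  1.6837] 0.07465551028213847
(array([0.4301, 0.1295]), np.int64(1028), np.int64(1167), np.int64(1028))
(np.int64(130), np.int64(131), np.float64(255.0), np.float64(255.5))
(np.int64(130), np.int64(128), np.float64(255.0), np.float64(255.5))
(np.int64(130), np.int64(126), np.float64(255.0), np.float64(255.5))
[(0.86, array([0.3393, 0.1681, 0.    ])), (0.82, array([0.4321, 0.1314, 0.    ]))]
[(0.78, array([ 0.6109, -0.1657,  0.01  ])), (0.42, array([ 0.6266, -0.1845,  0.01  ]))]
```

View pics/w6.png

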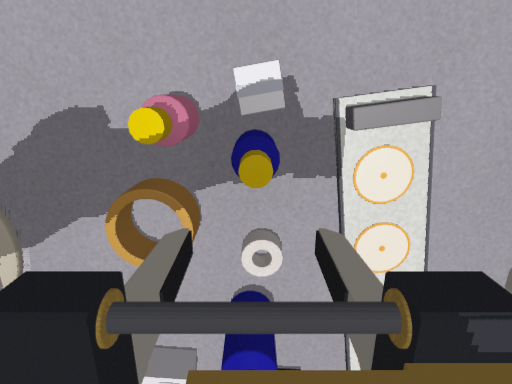

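>>> drive_tool --commands '[0,0,0,0.0015,-0.024,0,0.8,0,0,0,0,0,0,0.8,0,0,0,0,0,0.03,0.8,0,0,0,0,0,0.03,0.8,0,0,0,0,0,0.03,0.8,0,0,0,0,0,0.015,0.8,0,0,0,0,0,0,0.8,0,0,0,0,0,0,0.8]'

```text
time_s: 11.52
tool_pos: [0.4295, 0.13, 0.0906]
tool_rot: [1.0, -0.0, 0.0, 0.0]
force: [0.5, 0.6, 0.5]
opening: 0.0744
```

>>> drive_tool --commands '[0,0,0,0.0008,0,0.009,0.8,0,0,0,0,0,0,0.8,0,0,0,0,0,0,0,0,0,0,0,0,0,0,0,0,0,0,0,0,0,0,0,0,0,0,0,0,0,0,0,0,0,0,0,0,0,0,0,0,0,0,0,0,0,0,0,0,0]'

```text
time_s: 12.65
tool_pos: [0.4301, 0.1304, 0.0811]
tool_rot: [1.0, -0.0, -0.0, 0.0]
force: [-0.1, 0.4, 0.9]
opening: 0.0297
```

Run:
```python
from caps import *
from off import body
np.set_printoptions(precision=4,suppress=True)
s=manip.observe();x,y,z=s["tool_pos"];print(s["tool_pos"],s["tool_rot"],s["force"],s["opening"])
P=manip.camera_params("wrist");f=save("wrist","w7.png")[:,:,::-1].copy()
for d in (-.006,-.003,0,.003):print(d,body(f,P,.05,.055,x,y+d,0))
r=manip.mark_of("wrist","bottle_yellow_cap");print([ (q["confidence"],at_z("wrist",q["point"],0,P)) for q in r])
```

```text
[0.4301 0.1304 0.0811] [ 1. -0. -0.  0.] [-0.0886  0.4003  0.9354] 0.02971318017056816
-0.006 (np.int64(175), np.int64(179), np.float64(253.0), np.float64(253.0))
-0.003 (np.int64(175), np.int64(175), np.float64(253.0), np.float64(253.0))
0 (np.int64(175), np.int64(172), np.float64(253.0), np.float64(253.5))
0.003 (np.int64(175), np.int64(168), np.float64(253.0), np.float64(253.0))
[(0.85, array([0.3399, 0.1655, 0.    ]))]
```

View pics/w7.png

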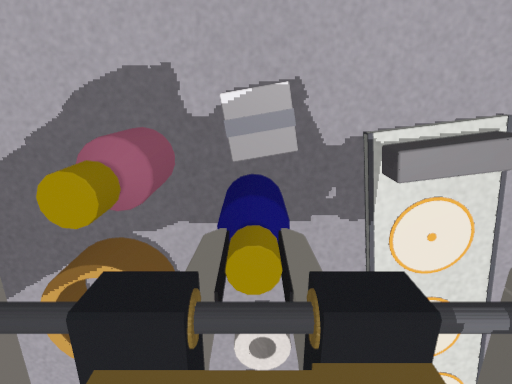

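>>> drive_tool --commands '[0,0,0,0,0,-0.03,0,0,0,0,0,0,-0.05,0,0,0,0,0,0,-0.04,0,0,0,0,0.031,0.0355,0,0,0,0,0,0.031,0.0355,0,0,0,0,0,0.031,0.0355,0,0,0,0,0,0.031,0.0355,0,0,0,0,0,0.031,0.0355,0,0,0,0,0,0.0305,0.0355,0,0,0,0,0,0,0,0,0,0,0,0,0,0,0,0,0,0,0,0,0,0,0]'

```text
time_s: 14.25
tool_pos: [0.6149, -0.0813, 0.201]
tool_rot: [1.0, 0.001, -0.0, -0.0]
force: [0.6, 0.1, -1.1]
opening: 0.0295
```

>>> drive_tool --commands '[0,0,0,0.0005,0.0005,0.035,0,0,0,0,0,0,0.035,0,0,0,0,0,0,0.025,0,0,0,0,0,0,0.01,0,0,0,0,0,0,0,0,0,0,0,0,0,0,0,0,0,0,0,0,0,0]'

```text
time_s: 15.12
tool_pos: [0.6166, -0.0831, 0.0972]
tool_rot: [1.0, 0.0, 0.001, 0.0]
force: [-0.2, 0.2, -1.0]
opening: 0.0292
```

Run:
```python
from h import *
s=manip.observe();print(s["tool_pos"],s["force"]);save("wrist","w8.png")
```

```text
[ 0.61664641 -0.08313592  0.09717441] [-0.18851907  0.19500228 -1.02725828]
```

View pics/w8.png

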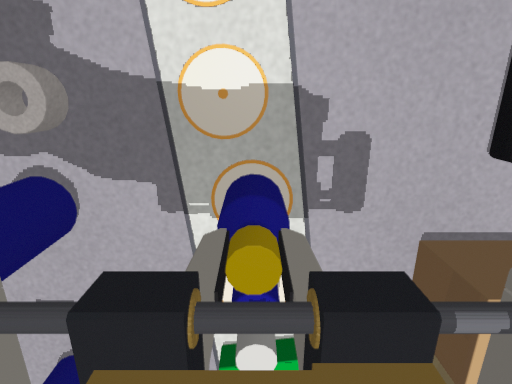

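>>> drive_tool --commands '[0,0,0,-0.0005,0,0.004,0,0,0,0,0,0,0.002,0,0,0,0,0,0,0,0,0,0,0,0,0,0,0]'

```text
time_s: 15.68
tool_pos: [0.6157, -0.0832, 0.0912]
tool_rot: [1.0, -0.0, 0.0, 0.0]
force: [-3.5, 0.9, 11.1]
opening: 0.0295
```

>>> drive_tool --commands '[0,0,0,0,0,-0.0005,0,0,0,0,0,0,0,0.5,0,0,0,0,0,0,0.7,0,0,0,0,0,0,0.7,0,0,0,0,0,0,0.7,0,0,0,0,0,-0.02,0.7,0,0,0,0,0,-0.05,0.7,0,0,0,0,0,-0.06,0.7,0,0,0,0,0,0,0.7,0,0,0,0,0,0,0.7]'

```text
time_s: 16.92
tool_pos: [0.6153, -0.0831, 0.2205]
tool_rot: [1.0, 0.0, 0.0, 0.0]
force: [-0.3, -1.3, -0.6]
opening: 0.065
```

Run:
```python
from caps import *
from off import body
np.set_printoptions(precision=4,suppress=True)
s=manip.observe();print(s["tool_pos"],s["tool_rot"],s["force"],s["opening"])
P=manip.camera_params("wrist");f=save("wrist","w9.png")[:,:,::-1].copy()
print(cap_xy(f,"wrist","yellow",(.6157,-.0835),P,.01))
for y in (-.081,-.084,-.087):print(body(f,P,.05,.055,.6157,y,.01))
```

```text
[ 0.6153 -0.0831  0.2205] [1.     0.     0.0001 0.    ] [-0.2977 -1.337  -0.552 ] 0.06504153663695918
(array([ 0.6155, -0.0838]), np.int64(902), np.int64(1034), np.int64(902))
(np.int64(150), np.int64(146), np.float64(253.5), np.float64(254.0))
(np.int64(150), np.int64(148), np.float64(253.5), np.float64(253.5))
(np.int64(150), np.int64(150), np.float64(253.5), np.float64(253.5))
```

View pics/w9.png

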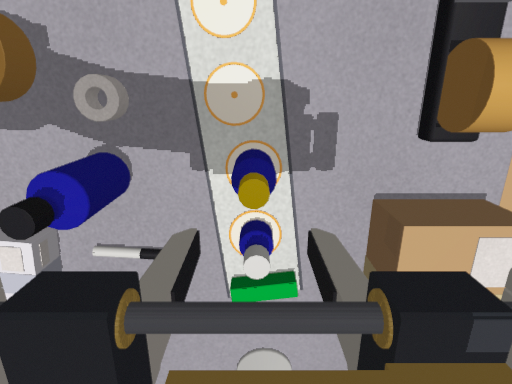

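>>> drive_tool --commands '[0,0,0,-0.0317,0.0387,0,0.8,0,0,0,-0.0317,0.0387,0,0.8,0,0,0,-0.0317,0.0387,0,0.8,0,0,0,-0.0317,0.0387,0,0.8,0,0,0,-0.0317,0.0387,0,0.8,0,0,0,-0.0317,0.0387,0,0.8,0,0,0,0,0,0,0.8,0,0,0,0,0,0,0.8,0,0,0,0,0,0,0.8]'

```text
time_s: 18.1
tool_pos: [0.4261, -0.3141, 0.22]
tool_rot: [1.0, 0.001, -0.0, -0.0]
force: [0.8, -0.1, 0.6]
opening: 0.0742
```

Run:
```python
from caps import *
from off import body
np.set_printoptions(precision=4,suppress=True)
s=manip.observe();print(s["tool_pos"],s["tool_rot"],s["force"],s["opening"])
P=manip.camera_params("wrist");f=save("wrist","w10.png")[:,:,::-1].copy()
print(cap_xy(f,"wrist","red",(.425,-.294),P,0))
for y in (-.291,-.294,-.297):print(body(f,P,.056,.075,.425,y,0))
```

```text
[ 0.4261 -0.3141  0.22  ] [ 1.      0.0011 -0.0003 -0.0004] [ 0.7575 -0.0647  0.6255] 0.07419211423690655
(array([ 0.4241, -0.2935]), np.int64(1012), np.int64(1164), np.int64(1012))
(np.int64(129), np.int64(125), np.float64(251.0), np.float64(252.0))
(np.int64(129), np.int64(128), np.float64(251.0), np.float64(252.0))
(np.int64(129), np.int64(130), np.float64(251.0), np.float64(252.0))
```

View pics/w10.png

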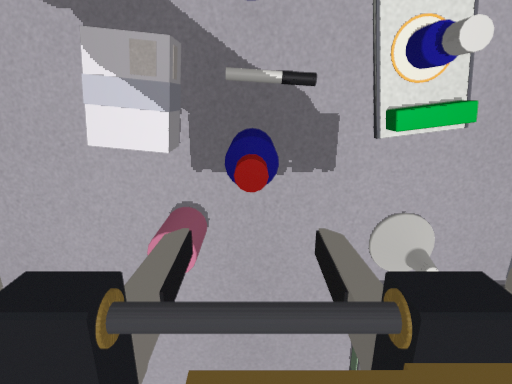

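>>> drive_tool --commands '[0,0,0,-0.0012,-0.0203,0,0.8,0,0,0,0,0,0,0.8,0,0,0,0,0,0.03,0.8,0,0,0,0,0,0.03,0.8,0,0,0,0,0,0.03,0.8,0,0,0,0,0,0.013,0.8,0,0,0,0,0,0,0.8,0,0,0,0,0,0,0.8,0,0,0,0,0,0,0.8]'

```text
time_s: 19.27
tool_pos: [0.4247, -0.2953, 0.1186]
tool_rot: [1.0, -0.0, 0.001, 0.0]
force: [-0.3, 0.4, 0.1]
opening: 0.0744
```

>>> drive_tool --commands '[0,0,0,0,-0.001,0.0125,0.8,0,0,0,0,0,0,0.8,0,0,0,0,0,0,0,0,0,0,0,0,0,0,0,0,0,0,0,0,0,0,0,0,0,0,0,0,0,0,0,0,0,0,0,0,0,0,0,0,0,0,0,0,0,0,0,0,0]'

```text
time_s: 20.4
tool_pos: [0.4242, -0.2941, 0.1052]
tool_rot: [1.0, -0.0, -0.0, 0.0]
force: [-0.0, 0.0, 0.3]
opening: 0.0294
```

Run:
```python
from caps import *
from off import body
np.set_printoptions(precision=4,suppress=True)
s=manip.observe();x,y,z=s["tool_pos"];print(s["tool_pos"],s["tool_rot"],s["force"],s["opening"])
P=manip.camera_params("wrist");f=save("wrist","w11.png")[:,:,::-1].copy()
for d in (-.006,-.003,0,.003):print(d,body(f,P,.056,.075,x,y+d,0))
```

```text
[ 0.4242 -0.2941  0.1052] [ 1.     -0.0001 -0.      0.    ] [-0.014   0.0393  0.2715] 0.029447219653958776
-0.006 (np.int64(163), np.int64(169), np.float64(252.5), np.float64(253.0))
-0.003 (np.int64(163), np.int64(166), np.float64(252.5), np.float64(253.0))
0 (np.int64(163), np.int64(162), np.float64(252.5), np.float64(253.0))
0.003 (np.int64(163), np.int64(159), np.float64(252.5), np.float64(253.0))
```

View pics/w11.png

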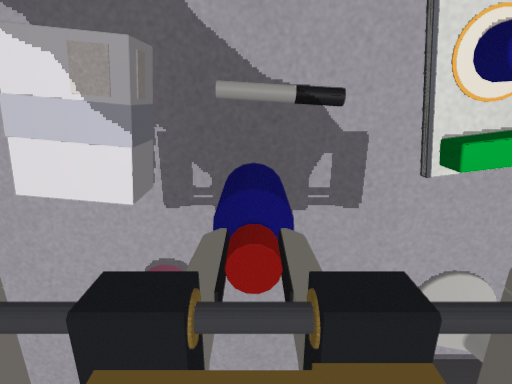

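>>> drive_tool --commands '[0,0,0,0,0,-0.03,0,0,0,0,0,0,-0.05,0,0,0,0,0,0,-0.05,0,0,0,0,0,0,-0.05,0,0,0,0,0.0241,-0.0428,0,0,0,0,0,0.0241,-0.0428,0,0,0,0,0,0.0241,-0.0428,0,0,0,0,0,0.0241,-0.0428,0,0,0,0,0,0.0241,-0.0428,0,0,0,0,0,0.0241,-0.0428,0,0,0,0,0,0.0241,-0.0428,0,0]'

```text
time_s: 21.82
tool_pos: [0.5931, 0.007, 0.2847]
tool_rot: [1.0, -0.0, -0.0, 0.0]
force: [0.3, -0.9, -2.4]
opening: 0.0296
```

>>> drive_tool --commands '[0,0,0,0,0,0,0,0,0,0,0,0,0,0,0,0,0,0,0,0,0]'

```text
time_s: 22.2
tool_pos: [0.5923, 0.0041, 0.285]
tool_rot: [1.0, -0.001, -0.0, 0.0]
force: [0.0, -0.2, -2.5]
opening: 0.0292
```

>>> drive_tool --commands '[0,0,0,0,-0.0005,0.03,0,0,0,0,0,0,0.045,0,0,0,0,0,0,0.045,0,0,0,0,0,0,0.03,0,0,0,0,0,0,0.01,0,0,0,0,0,0,0,0,0,0,0,0,0,0,0,0,0,0,0,0,0,0]'

```text
time_s: 23.2
tool_pos: [0.5935, 0.006, 0.1264]
tool_rot: [1.0, -0.0, 0.001, -0.0]
force: [-0.5, -0.4, -3.2]
opening: 0.0296
```

Run:
```python
from h import *
s=manip.observe();print(s["tool_pos"],s["force"]);save("wrist","w12.png")
```

```text
[0.59354258 0.00604    0.12636962] [-0.51094254 -0.39020633 -3.16397047]
```

View pics/w12.png

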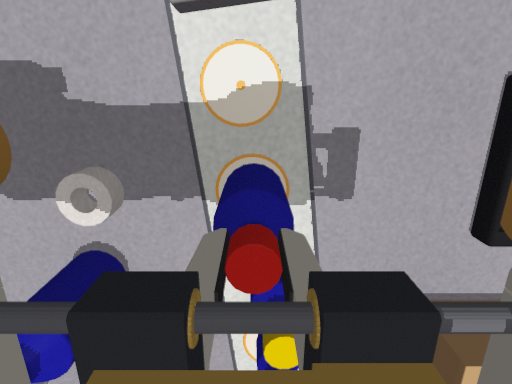

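The red bottle is over the third sticker, whose rim shows around (185,252). Lowering it.

>>> drive_tool --commands '[0,0,0,0,0.0003,0.006,0,0,0,0,0,0,0.003,0,0,0,0,0,0,0,0,0,0,0,0,0,0,0]'

```text
time_s: 23.75
tool_pos: [0.5929, 0.0058, 0.116]
tool_rot: [1.0, -0.0, -0.0, 0.0]
force: [0.8, 0.2, -3.3]
opening: 0.0293
```

>>> drive_tool --commands '[0,0,0,0,0,0.001,0,0,0,0,0,0,0,0,0,0,0,0,0,0,0]'

```text
time_s: 24.12
tool_pos: [0.593, 0.0058, 0.1153]
tool_rot: [1.0, -0.0, 0.0, 0.0]
force: [0.2, -0.6, -0.8]
opening: 0.0294
```

Contact now. Releasing and rising.

>>> drive_tool --commands '[0,0,0,0,0,0,0.5,0,0,0,0,0,0,0.7,0,0,0,0,0,0,0.7,0,0,0,0,0,0,0.7,0,0,0,0,0,-0.02,0.7,0,0,0,0,0,-0.05,0.7,0,0,0,0,0,-0.06,0.7,0,0,0,0,0,0,0.7,0,0,0,0,0,0,0.7]'

```text
time_s: 25.25
tool_pos: [0.5925, 0.0057, 0.2448]
tool_rot: [1.0, 0.0, -0.0, 0.0]
force: [-0.1, 0.3, -0.7]
opening: 0.0648
```

Run:
```python
from caps import *
from off import body
np.set_printoptions(precision=4,suppress=True)
s=manip.observe();print(s["tool_pos"],s["tool_rot"],s["force"],s["opening"])
P=manip.camera_params("wrist");f=save("wrist","w13.png")[:,:,::-1].copy()
print(cap_xy(f,"wrist","red",(.593,.0055),P,.01))
for y in (.002,.005,.008):print(body(f,P,.056,.075,.593,y,.01))
```

```text
[0.5925 0.0057 0.2448] [ 1.      0.     -0.      0.0001] [-0.0604  0.2828 -0.7226] 0.06483728407641762
(array([0.593 , 0.0061]), np.int64(902), np.int64(1034), np.int64(902))
(np.int64(144), np.int64(145), np.float64(254.0), np.float64(253.5))
(np.int64(144), np.int64(143), np.float64(253.5), np.float64(253.5))
(np.int64(144), np.int64(140), np.float64(253.5), np.float64(253.5))
```

View pics/w13.png

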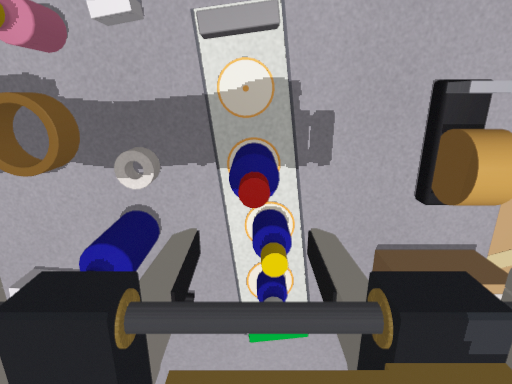

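>>> drive_tool --commands '[0,0,0,-0.0336,0.0251,0,0.8,0,0,0,-0.0336,0.0251,0,0.8,0,0,0,-0.0336,0.0251,0,0.8,0,0,0,-0.0336,0.0251,0,0.8,0,0,0,-0.0336,0.0251,0,0.8,0,0,0,0,0,0,0.8,0,0,0,0,0,0,0.8,0,0,0,0,0,0,0.8]'

```text
time_s: 26.3
tool_pos: [0.4257, -0.119, 0.2447]
tool_rot: [1.0, 0.001, -0.0, -0.0]
force: [0.6, 0.3, -0.5]
opening: 0.0745
```

Run:
```python
from caps import *
from off import body
np.set_printoptions(precision=4,suppress=True)
s=manip.observe();print(s["tool_pos"],s["tool_rot"],s["force"],s["opening"])
P=manip.camera_params("wrist");f=save("wrist","w14.png")[:,:,::-1].copy()
print(cap_xy(f,"wrist","black",(.4245,-.097),P,0))
for y in (-.094,-.097,-.1):print(body(f,P,.062,.095,.4245,y,0))
```

```text
[ 0.4257 -0.119   0.2447] [ 1.      0.0007 -0.0002 -0.0002] [ 0.575   0.3213 -0.4576] 0.07446030446944363
(array([ 0.4232, -0.096 ]), np.int64(998), np.int64(1166), np.int64(998))
(np.int64(123), np.int64(120), np.float64(251.0), np.float64(252.5))
(np.int64(123), np.int64(122), np.float64(251.0), np.float64(252.5))
(np.int64(123), np.int64(124), np.float64(251.0), np.float64(252.5))
```

View pics/w14.png

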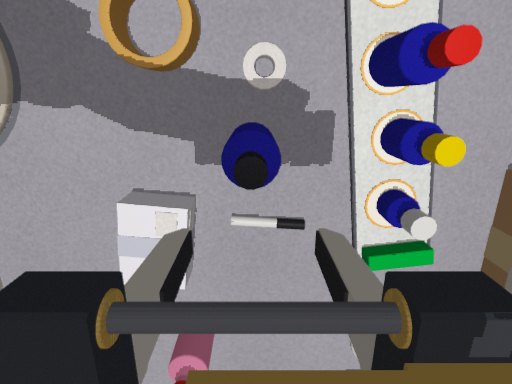

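>>> drive_tool --commands '[0,0,0,-0.0017,-0.0225,0,0.8,0,0,0,0,0,0,0.8,0,0,0,0,0,0.03,0.8,0,0,0,0,0,0.03,0.8,0,0,0,0,0,0.03,0.8,0,0,0,0,0,0.013,0.8,0,0,0,0,0,0,0.8,0,0,0,0,0,0,0.8,0,0,0,0,0,0,0.8]'

```text
time_s: 27.48
tool_pos: [0.4237, -0.0973, 0.143]
tool_rot: [1.0, -0.0, 0.001, 0.0]
force: [-0.7, -0.3, 1.5]
opening: 0.0745
```

>>> drive_tool --commands '[0,0,0,0,-0.0005,0.0115,0.8,0,0,0,0,0,0,0.8,0,0,0,0,0,0,0,0,0,0,0,0,0,0,0,0,0,0,0,0,0,0,0,0,0,0,0,0,0,0,0,0,0,0,0,0,0,0,0,0,0,0,0,0,0,0,0,0,0]'

```text
time_s: 28.6
tool_pos: [0.4232, -0.0967, 0.1307]
tool_rot: [1.0, -0.0, 0.0, 0.0]
force: [-0.1, -0.1, 0.8]
opening: 0.0297
```

Run:
```python
from caps import *
from off import body
np.set_printoptions(precision=4,suppress=True)
s=manip.observe();x,y,z=s["tool_pos"];print(s["tool_pos"],s["tool_rot"],s["force"],s["opening"])
P=manip.camera_params("wrist");f=save("wrist","w15.png")[:,:,::-1].copy()
for d in (-.006,-.003,0,.003):print(d,body(f,P,.062,.095,x,y+d,0))
```

```text
[ 0.4232 -0.0967  0.1307] [ 1. -0.  0.  0.] [-0.0627 -0.0884  0.8228] 0.02969949776890458
-0.006 (np.int64(155), np.int64(160), np.float64(253.5), np.float64(253.0))
-0.003 (np.int64(155), np.int64(157), np.float64(253.5), np.float64(253.0))
0 (np.int64(155), np.int64(154), np.float64(253.5), np.float64(253.0))
0.003 (np.int64(155), np.int64(151), np.float64(253.5), np.float64(253.5))
```

View pics/w15.png

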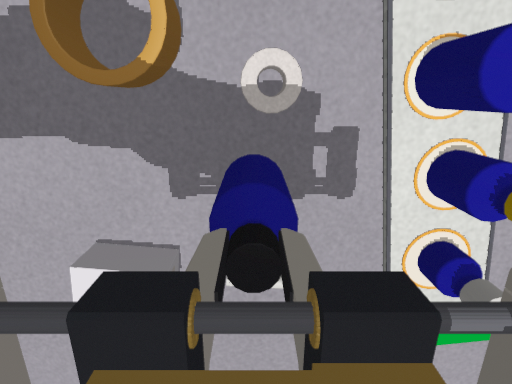

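>>> drive_tool --commands '[0,0,0,0,0,-0.03,0,0,0,0,0,0,-0.05,0,0,0,0,0,0,-0.05,0,0,0,0,0.005,-0.04,0,0,0,0,0,0.005,-0.04,0,0,0,0,0,0.01,-0.04,0,0,0,0,0,0.02,-0.04,0,0,0,0,0,0.03,-0.039,0,0,0,0,0,0.045,0,0,0,0,0,0,0.0445,0,0,0,0,0,0,0,0,0,0,0,0,0,0,0,0,0]'

```text
time_s: 30.15
tool_pos: [0.5816, 0.1021, 0.2597]
tool_rot: [1.0, 0.0, -0.001, 0.0]
force: [-0.0, -0.5, -2.9]
opening: 0.0296
```

>>> drive_tool --commands '[0,0,0,0,0,0,0,0,0,0,0,0,0,0]'

```text
time_s: 30.4
tool_pos: [0.582, 0.1023, 0.2609]
tool_rot: [1.0, 0.0, 0.0, 0.0]
force: [-0.5, -0.2, -2.8]
opening: 0.0292
```

>>> drive_tool --commands '[0,0,0,0.0008,0,0.03,0,0,0,0,0,0,0.035,0,0,0,0,0,0,0.03,0,0,0,0,0,0,0.015,0,0,0,0,0,0,0,0,0,0,0,0,0,0,0,0,0,0,0,0,0,0]'

```text
time_s: 31.28
tool_pos: [0.5841, 0.1024, 0.1518]
tool_rot: [1.0, -0.0, 0.001, -0.0]
force: [-1.1, 0.6, -2.6]
opening: 0.0296
```

Run:
```python
from h import *
s=manip.observe();print(s["tool_pos"],s["force"]);save("wrist","w16.png")
```

```text
[0.58411464 0.1024142  0.15177788] [-1.07883878  0.55435112 -2.58046864]
```

View pics/w16.png

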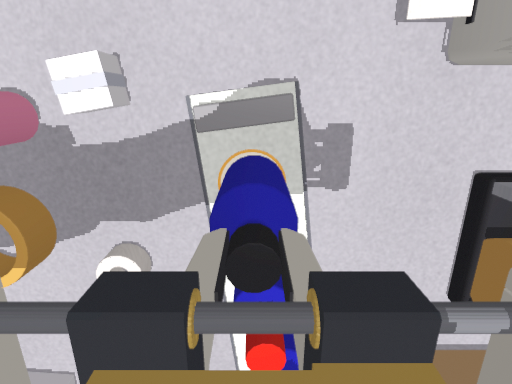

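The black bottle is over the last sticker, with its rim at (175,250). Lowering it.

>>> drive_tool --commands '[0,0,0,-0.0003,0,0.006,0,0,0,0,0,0,0.003,0,0,0,0,0,0,0,0,0,0,0,0,0,0,0]'

```text
time_s: 31.82
tool_pos: [0.5832, 0.1023, 0.1415]
tool_rot: [1.0, 0.0, -0.0, 0.0]
force: [0.0, 1.1, -2.6]
opening: 0.0295
```

>>> drive_tool --commands '[0,0,0,0,0,0.001,0,0,0,0,0,0,0,0,0,0,0,0,0,0,0]'

```text
time_s: 32.2
tool_pos: [0.5834, 0.1023, 0.1409]
tool_rot: [1.0, -0.0, 0.0, -0.0]
force: [0.7, -0.7, 1.6]
opening: 0.0295
```

Contact. Releasing, rising, then backing off to leave the view clear.

>>> drive_tool --commands '[0,0,0,0,0,0,0.5,0,0,0,0,0,0,0.7,0,0,0,0,0,0,0.7,0,0,0,0,0,0,0.7,0,0,0,0,0,-0.02,0.7,0,0,0,0,0,-0.05,0.7,0,0,0,0,0,-0.06,0.7,0,0,0,0,0,0,0.7,0,0,0,0,0,0,0.7]'

```text
time_s: 33.33
tool_pos: [0.5829, 0.1021, 0.2704]
tool_rot: [1.0, 0.0, 0.0, 0.0]
force: [0.7, 0.8, -0.3]
opening: 0.0651
```

Run:
```python
from caps import *
np.set_printoptions(precision=4,suppress=True)
s=manip.observe();print(s["tool_pos"],s["time_s"])
ap={"white":(.6177,-.177),"yellow":(.6157,-.0835),"red":(.593,.0055),"black":(.5832,.102)}
F=[]
for c in ["wrist","scene","side"]:
    P=manip.camera_params(c);f=save(c,c+"17.png")[:,:,::-1].copy();F.append(f)
    for n in B: print(c,n,cap_xy(f,c,n,ap[n],P,.01))
cv2.imwrite("pics/c17.png",cv2.resize(np.hstack(F[1:]),(800,300)))
```

```text
[0.5829 0.1021 0.2704] 33.325
wrist white (array([ 0.6215, -0.1771]), np.int64(456), np.int64(602), np.int64(417))
wrist yellow (array([ 0.6139, -0.0612]), np.int64(22), np.int64(724), np.int64(22))
wrist red (array([0.5931, 0.0061]), np.int64(741), np.int64(856), np.int64(741))
wrist black (array([0.5837, 0.1023]), np.int64(882), np.int64(1023), np.int64(882))
scene white (array([ 0.6059, -0.171 ]), np.int64(375), np.int64(227), np.int64(227))
scene yellow (array([ 0.616 , -0.0839]), np.int64(173), np.int64(220), np.int64(173))
scene red (array([0.5943, 0.0055]), np.int64(149), np.int64(202), np.int64(149))
scene black (array([0.5852, 0.1027]), np.int64(142), np.int64(188), np.int64(142))
side white (array([ 0.6601, -0.1284]), np.int64(196), np.int64(139), np.int64(115))
side yellow (array([ 0.6155, -0.0835]), np.int64(113), np.int64(153), np.int64(113))
side red (array([0.5927, 0.0063]), np.int64(132), np.int64(167), np.int64(132))
side black (array([0.5816, 0.1037]), np.int64(171), np.int64(185), np.int64(162))
```

View pics/c17.png

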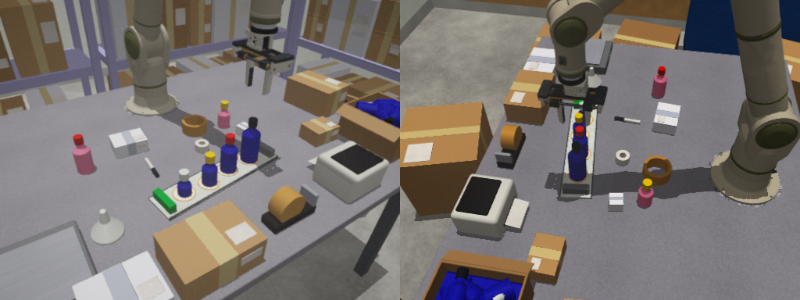

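View pics/wrist17.png

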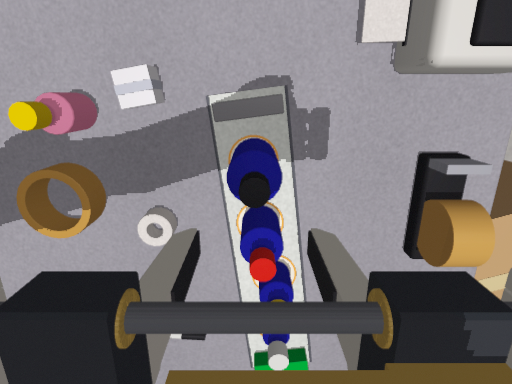

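The order is right and all four stand upright. The white-cap fit is confused by the white board, so I'll check that bottle by its blue body instead.

Run:
```python
from off import *
for cam,fn in [("scene","scene17"),("wrist","w5"),("wrist","w9")]:
    if cam=="wrist": continue
    P=manip.camera_params(cam);f=cv2.imread(f"pics/{fn}.png")
    hsv=cv2.cvtColor(f,cv2.COLOR_BGR2HSV).astype(int);m=(hsv[...,0]>110)&(hsv[...,0]<130)&(hsv[...,1]>150)
    for x,y,D,n in [(.6175,-.177,.044,"white"),(.6157,-.0838,.05,"yellow"),(.593,.0055,.056,"red")]:
        r,c=proj(cam,[x,y,.02],P);row=int(r)
        cols=np.where(m[row,int(c)-18:int(c)+19])[0]+int(c)-18
        cc=m[:,int(c)-3:int(c)+4];low=max(i for i in range(row-5,row+25) if cc[i].any())
        t=np.linspace(0,6.28,90);pr=max(proj(cam,[x+D/2*np.cos(a),y+D/2*np.sin(a),.01],P)[0] for a in t)
        print(n,"col exp",c,"seen",(cols.min()+cols.max())/2,"lowest row exp",pr,"seen",low)
    r,c=proj(cam,[.6175,-.177,.03],P).astype(int)
    cv2.imwrite("pics/z.png",cv2.resize(f[r-50:r+40,c-40:c+80],None,fx=5,fy=5,interpolation=cv2.INTER_CUBIC))
P=manip.camera_params("scene")
manip.grab_frame("scene")
r=manip.mark_of("scene","bottle_white_cap");print([(q["confidence"],at_z("scene",q["point"],.01,P).round(4)) for q in r])
```

```text
Traceback (most recent call last):
ValueError: zero-size array to reduction operation minimum which has no identity
```

Run:
```python
from off import *
P=manip.camera_params("scene");f=cv2.imread("pics/scene17.png").copy()
big=cv2.resize(f[170:270,190:340],(750,500),interpolation=cv2.INTER_NEAREST)
for x,y,D,zt in [(.6175,-.177,.044,.045),(.6157,-.0838,.05,.065),(.593,.0055,.056,.085),(.583,.102,.062,.105)]:
    t=np.linspace(0,6.28,60)
    for z in (.01,zt):
        p=np.array([proj("scene",[x+D/2*np.cos(a),y+D/2*np.sin(a),z],P)[::-1] for a in t])
        p=((p-[190,170]+.5)*5).round().astype(np.int32);cv2.polylines(big,[p],True,(0,255,0),1)
cv2.imwrite("pics/z2.png",big)
```

```text
(no output)
```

View pics/z2.png

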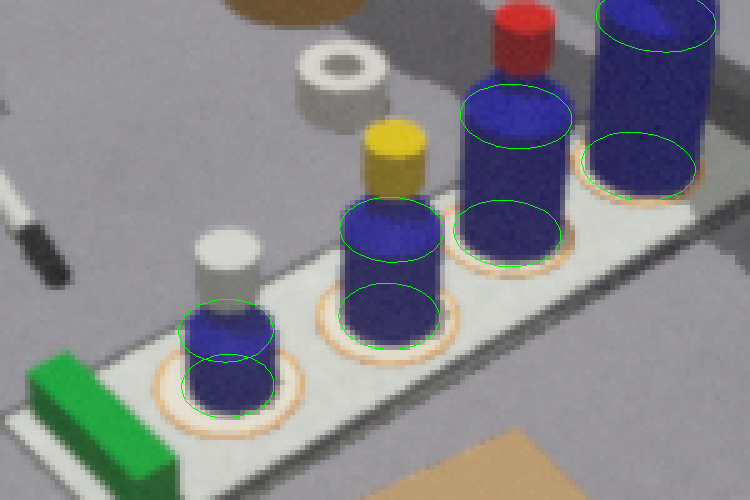

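All four bottles sit centred in their sticker rims, and the overlays match to 1–2 mm. The gripper is clear, so I'm handing in.

```bash
python3 -c "
from station import manip
print(manip.job_done())"
```

```text
the job is handed in; nothing more can be done
None
```

All four blue bottles stand upright on their stickers. From the green end outward they go white, yellow, red, black cap. I gripped each one by its cap and set it down gently. Nothing was knocked over, the pink look-alikes were not touched, and I handed in after about 34 s of robot time.

**Last checks:** after I released the last bottle, the cap fits put yellow, red and black within about 3 mm of their sticker centres. The fits from the different cameras differed by up to about 4 mm.

**A check that failed:** the last colour fits of the white cap were unreliable, because its colour is close to the white board's (side camera about 6 cm off, scene camera 1.3 cm). One script meant to check it by its blue body also crashed. I judged that bottle by two other things instead:
- **Release point:** it was within about 1 mm of the sticker centre.
- **Outline overlay:** in the scene picture, the outline drawn at that spot matches the bottle to about 1–2 mm, inside the sticker rim.

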